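# Uncap the glue spray gun and try its trigger

## Task

Get the glue spray gun ready: lift the red cap off its nozzle and set it, open side down, fully into the empty slot of the grey cap rack (lower it in and let go, don't drop it in). Then squeeze the gun's orange trigger all the way and let it spring back. Never press the trigger while the cap is still on the nozzle, and leave the yellow cap and the other things on the bench where they are.

Things in the scene. Friction and masses are not known exactly. Their poses are not given: they have to be found in the camera images.
- cap: Loose red plastic cap, a rectangular hood open underneath: 34 mm along its x, 58 mm along its y, 50 mm tall, 3 mm walls, about 45 g. Origin: centre of its open lower rim; z up to its closed top. At first it sits loosely over the gun's nozzle. There, bracket posts 7 mm off its y ends, as high as its top, leave only the x faces (34 mm apart) to grip.
- gun: Spray gun fixed nozzle-up in a bracket; it does not move. Origin: on the bench under the barrel's axis; z up. Its black grip (32 mm thick) runs level from the barrel along the gun's -x to 138 mm out, 58 mm above the bench. Base plate 120 x 104 x 12 mm; two grey posts at y = +-41 mm (26 mm along x, 9 mm along y) reach 182 mm up.
- nozzle_seat (a point): Centre of the steel flange that the cap's rim rests on at the start, 132 mm above the bench on the gun's axis. The brass nozzle reaches 34 mm above it, up inside the cap: lift the cap 40 mm to be clear.
- trigger (a joint): Orange trigger bar, 86 mm long, 20 mm wide, above the grip, hinged 22 mm out along the gun's -x, 115 mm above the bench. 0 = released (slopes up 0.2 rad away from the barrel); grows as it is pushed down toward the grip; stop at 0.42 rad. Springs back by itself; at the pad 3 N starts it and 11 N reaches the stop. Closed fingertips can push it down from above.
- trigger_pad (a point): Point on the trigger's upper face, 66 mm along it from the hinge, where it is best pressed; moves with the trigger, going down 27 mm and only about 2 mm sideways over the full stroke.
- rack: Fixed grey rack, 110 (x) by 90 (y) mm, base 10 mm thick. Origin: centre of its underside. Three fences (at x = -50, 0, +50 mm; 6 mm thick, 50 mm long along y) rise 66 mm above the base, 16 mm over a seated cap, and form two slots 44 mm wide. So a cap goes in only gripped by its y ends (58 mm apart). Slot ends are open but for lips 6 mm high, 70 mm apart inside.
- rack_slot (a point): Centre of the floor of the empty slot (the one at the rack's -x, 25 mm from its middle), 10 mm above the bench; turns with the rack. A cap seated there stands with its rim at this point and its y (58 mm side) along the rack's y, either way round.
- spare_cap: Loose yellow cap of the same size as the red one, standing in the rack's other slot. To stay there.
- mat: Fixed black rubber mat, 130 x 130 x 4 mm, lying between gun and rack, free to set the cap down on and take it again a quarter turn round. Origin: centre of its underside.
- tin: Bystander: polish tin with a light metal lid, 72 mm across, 35 mm tall. Origin: centre of its underside.
- dye: Bystander: amber bottle of leather dye, 44 mm across, 100 mm tall. Origin: centre of its underside.
- brush: Bystander: brush 140 mm long lying on the bench near the robot, along its x. Origin: centre of its underside.
- tape: Bystander: yellow roll of tape, 90 mm across, 25 mm tall. Origin: centre of its underside.
- driver: Bystander: screwdriver lying at the back of the bench, along its x. Origin: centre of its underside.
There are look-alikes about, which are no part of the job. What is shaped like the cap but green or turquoise is not meant. What is shaped like the spare_cap but green is not meant.

How it is judged:
On the way, in this order (a step that is already met when the one before it is completed fails the run):
1. the red cap stands in the empty slot of the rack, open side down and let go (horizontal distance between cap and rack_slot below 0.012 m and z of cap in the frame of rack between 0.005 and 0.014 m and angle between cap's own z axis and vertical below 0.12 rad and contact force between cap and the arm below 0.1 N and contact force between cap and the fingers below 0.1 N and linear speed of cap below 0.02 m/s), for 0.2 s.
2. the trigger is squeezed all the way (beyond 0.34 of its 0.42 rad) (value of joint trigger above 0.34 rad), for 0.1 s.
At the end, for the whole second after the job is handed in: The red cap rests upright (within 0.12 rad), open side down, on the empty slot's floor (rim within 4 mm of it, centre within 12 mm of the slot's), not touched by the robot; the trigger is back below 0.05 rad; the yellow cap stands in its slot, moved under 20 mm (all of step 1 and distance of spare_cap from where it was at the start of the episode below 0.02 m and angle between spare_cap's own z axis and vertical below 0.12 rad and value of joint trigger below 0.05 rad).
It fails at once if the trigger is pressed (beyond 0.1 rad) while the cap is still on the nozzle (value of joint trigger above 0.1 rad and distance between cap and nozzle_seat below 0.03 m).
It fails at once if the cap is dropped into the rack (falls faster than 0.45 m/s between the fences) (horizontal distance between cap and rack_slot below 0.02 m and height (world z) of cap below 0.06 m and linear speed of cap above 0.45 m/s).
It fails at once if a bystander (tin, dye bottle, brush, tape, screwdriver) is pushed more than 30 mm or the bottle is tipped over (distance of any of tin, dye, brush, tape, driver from where it was at the start of the episode above 0.03 m or angle between dye's own z axis and vertical above 0.5 rad).
It fails at once if the yellow cap is pulled out or moved more than 30 mm (distance of spare_cap from where it was at the start of the episode above 0.03 m).
It also fails if it takes over 72 s, if anything falls off the work surface, if the arm or the gripper's body presses on something with over 40 N, if the wrist force passes 120 N, or if a joint passes its speed limit or range.

## Robot

A 6-joint arm with a two-finger parallel gripper is mounted at the origin on the work surface. World frame = base frame: x ahead of the robot, y to its left, z up, the work surface at z = 0. Lengths are in m, angles in rad, forces in N, time in s.
With the tool pointing down it reaches from about 0.2 to 0.875 m from the base axis. Payload 3.4 kg.
Tool frame: the origin (TCP) lies between the finger pads; the fingertips stand 25 mm ahead of it and the grasp point (between the pads) lies 6 mm ahead of it (r.nose_length is the z of the fingertips in the tool frame, in m); z points along the fingers, y is the line along which they close (so a half turn about z gives the same grasp; the last joint's range is limited). The gripper opens to 94 mm and grips with 3 to 60 N. Pads are 16 mm wide; open, the fingers measure 119 mm over their backs; the gripper's body (75 mm by 177 mm) begins 78 mm behind the grasp point.
Start: joints at [1.173, 0.276, 1.505, -0, 1.361, -0.121], TCP at [0.157, 0.553, 0.204] pointing down, gripper open.
Joint ranges: [-2.89, 2.89], [-0.75, 2.08], [0.22, 2.7], [-1.18, 4.32], [0.11, 2.71], [-2.7, 2.7]. Speed limits (rad/s): [2.57, 2.57, 3.14, 3.14, 3.14, 3.14].

## Interface

Orientations are given as a unit quaternion [w, x, y, z].
In Python, from plant import r, gripper_to, inverse_kinematics, vision, models, telemetry gives the robot as it stands. Calls block until the motion is done:
- r.move_to(position, orientation): joint-space move of the TCP to a pose.
- r.move_l(position, rot=None, vel=0.15, guard=None): straight line of the TCP; rot=None keeps the orientation; vel is the mean speed in m/s. With guard (N) it stops when the force on the tool has changed by that much, and returns True; else False.
- r.movej(angles): joint-space move.
- gripper_to(opening, f_grip=None): finger opening in m; f_grip is the grip in N (None keeps the last); returns when the fingers have stopped.
- r.hold(seconds).
- inverse_kinematics(position, orientation): joint angles nearest the present ones, or None.
- vision.snapshot(name): name is "side" or "top"; returns the picture (420x560x3 uint8, red, green, blue); there is no depth.
- vision.get_calibration(name): a dict with "fx", "fy", "cx", "cy" (pixels), "position" and "orientation" of the camera in the world. Camera axes: x right, y down, z forward; pixel columns grow to the right and rows downward; lengths in m; the calibration is good to about 2 mm. A picture is of the moment at which its call begins. get_calibration takes no time and is no camera call.
A pose or a line that the arm cannot do raises r.PlanningError and nothing moves.
- r.sign_off(): hands the job in; it is judged then, once.
Trained networks look in the newest picture that a camera, given by its name, has taken for a name from the list of things; names that differ only in an ending like _2 or _b are one class to them, and where a whole thing is asked for, a point or a joint stands for the part that bears it (a point fixed in the world has none). Each returns a list of dicts, best first, with "score" (0 to 1); they miss things now and then, are a little off and sometimes report something else, mostly with a low value. They report only what shows in the picture. A call takes as long as a camera call. They do not tell look-alikes from the thing itself.
- models.boxes_of(thing, camera): "at" ([x, y, z] in m, in world coordinates, good to about 4 mm: the middle of the surface that is visible of it).
- models.regions_of(thing, camera): "pixels" (420x560 bool, what is visible of it).
- models.mark_of(thing, camera): "at" ([x, y, z] in m, in world coordinates, good to about 4 mm: a listed point, or the origin of a listed thing).
Readings, each from a call of its own:
- telemetry.current_t(): time.
- telemetry.current_joints(): joint angles.
- telemetry.current_dq(): joint speeds.
- telemetry.current_joint_efforts(): joint torques, N m.
- telemetry.current_ee_pos(): TCP position.
- telemetry.current_tool_rot(): TCP orientation.
- telemetry.current_wrist_force(): force on the tool from outside, world axes, zero at the start.
- telemetry.current_torque(): the same for the moment, N m.
- telemetry.current_opening(): finger opening in m.
- telemetry.current_finger_force(): force on a finger pad.
Only numpy, scipy, OpenCV 4.12 (cv2) and the standard library are available. Lean on these libraries where they do the work, as an engineer would, in place of code of your own. Each camera call takes 0.05 s, during which the arm holds its last target. There are 200 camera calls.

## Working session

There is one attempt and no reset: what is moved stays moved. The work goes in short steps, each a Python script; the robot and the scene stay as the last script left them, time stands still between calls to the robot, and variables do not carry over. Pictures are saved under pics/ and viewed, at most 10 in all, crops included, and the job is handed in when it is done.

```bash
ls; mkdir -p pics; cat > a.py <<'E'
from plant import r, gripper_to, inverse_kinematics, vision, models, telemetry
import cv2, numpy as np
for c in ("side","top"):
    im=vision.snapshot(c); cv2.imwrite(f"pics/{c}0.png",im[:,:,::-1])
    k=vision.get_calibration(c); print(c,{a:np.round(b,3).tolist() for a,b in k.items()})
    for t in ["cap","gun","nozzle_seat","trigger_pad","rack","rack_slot","spare_cap","mat","tin","dye","brush","tape","driver"]:
        print(t,[(np.round(d["at"],3).tolist(),round(float(d["score"]),2)) for d in models.mark_of(t,c)[:4]])
E
python3 a.py
```

```text
pics
side {'fx': 415.163, 'fy': 415.163, 'cx': 280.096, 'cy': 211.164, 'position': [0.455, 0.545, 0.795], 'orientation': [0.028, -0.108, 0.941, -0.319]}
cap [([0.455, -0.133, 0.001], 0.94), ([0.709, -0.238, 0.002], 0.78), ([0.58, -0.248, 0.129], 0.67)]
gun [([0.574, -0.25, 0.002], 0.66)]
nozzle_seat [([0.571, -0.255, 0.13], 0.85), ([0.39, -0.001, 0.002], 0.18)]
trigger_pad [([0.492, -0.245, 0.133], 0.56)]
rack [([0.539, 0.233, -0.002], 0.84)]
rack_slot [([0.52, 0.226, 0.011], 0.83), ([0.658, 0.375, -0.0], 0.17)]
spare_cap [([0.527, 0.374, -0.003], 0.57)]
mat [([0.554, 0.021, 0.003], 0.58)]
tin [([0.753, -0.042, -0.001], 0.97)]
dye [([0.659, 0.376, 0.001], 0.63)]
brush [([0.577, -0.249, 0.004], 0.18)]
tape [([0.672, -0.389, 0.0], 0.86)]
driver [([0.758, 0.194, 0.002], 0.77)]
top {'fx': 469.699, 'fy': 469.699, 'cx': 268.127, 'cy': 207.67, 'position': [0.423, -0.013, 1.424], 'orientation': [0.037, -0.697, 0.716, -0.034]}
cap [([0.578, -0.251, 0.133], 0.78), ([0.709, -0.234, -0.001], 0.76), ([0.456, -0.132, -0.002], 0.76)]
gun [([0.574, -0.254, 0.002], 0.82), ([0.554, 0.021, -0.001], 0.46)]
nozzle_seat [([0.576, -0.25, 0.135], 0.59)]
trigger_pad [([0.49, -0.243, 0.129], 0.79)]
rack [([0.546, 0.232, 0.004], 0.89)]
rack_slot [([0.52, 0.222, 0.01], 0.79), ([0.573, -0.255, -0.003], 0.73)]
spare_cap [([0.529, 0.375, -0.001], 0.77), ([0.568, 0.24, 0.01], 0.51)]
mat [([0.554, 0.02, 0.0], 0.74), ([0.488, -0.239, 0.127], 0.74)]
tin [([0.752, -0.041, 0.002], 0.56)]
dye [([0.658, 0.376, -0.001], 0.52)]
brush []
tape [([0.673, -0.391, -0.003], 0.73), ([0.492, -0.242, 0.128], 0.39), ([0.553, 0.02, 0.0], 0.27)]
driver [([0.76, 0.199, -0.002], 0.74)]
```

View pics/side0.png

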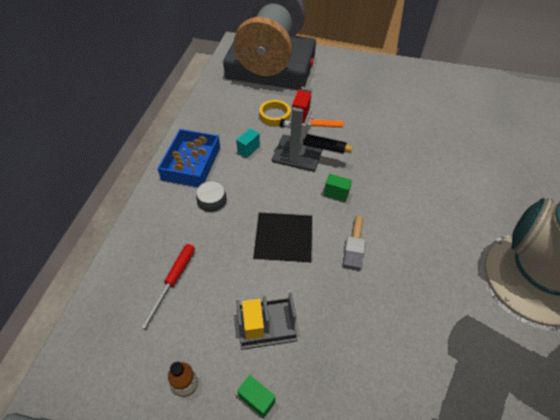

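View pics/top0.png

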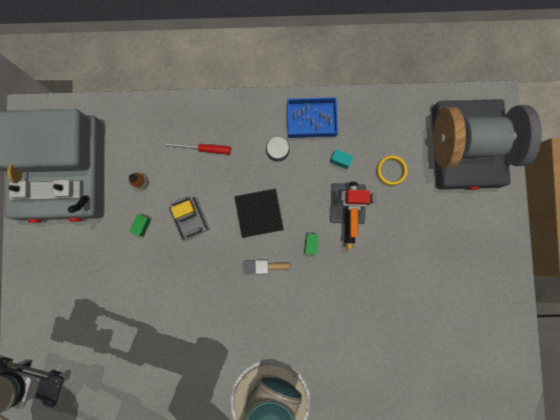

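The red caps candidates are: red at side (302,101) / top (359,197), green at side (337,187) and (256,394), and turquoise at side (248,143). Only the red one fits, because it sits on the gun's nozzle between the posts. I'll confirm this in a crop and measure the yaws.

```bash
cat > h.py <<'E'
from plant import r, gripper_to, inverse_kinematics, vision, models, telemetry
import cv2, numpy as np
from scipy.spatial.transform import Rotation as R
def rot(q): return R.from_quat([q[1],q[2],q[3],q[0]])
def back(c,uv,z):
    k=vision.get_calibration(c); uv=np.atleast_2d(uv).astype(float)
    d=np.c_[(uv[:,0]-k["cx"])/k["fx"],(uv[:,1]-k["cy"])/k["fy"],np.ones(len(uv))]
    d=rot(k["orientation"]).apply(d); p=np.array(k["position"])
    return p+d*((z-p[2])/d[:,2])[:,None]
def proj(c,P):
    k=vision.get_calibration(c); d=rot(k["orientation"]).inv().apply(np.atleast_2d(P)-k["position"])
    return np.c_[k["fx"]*d[:,0]/d[:,2]+k["cx"],k["fy"]*d[:,1]/d[:,2]+k["cy"]]
def quat(phi):  # tool down, tool y (closing line) at world angle phi
    y=np.array([np.cos(phi),np.sin(phi),0]);z=np.array([0,0,-1.]);x=np.cross(y,z)
    q=R.from_matrix(np.c_[x,y,z]).as_quat(); return [q[3],q[0],q[1],q[2]]
def rect(c,mask,z):
    p=back(c,np.argwhere(mask)[:,::-1],z)[:,:2]
    a,s,t=cv2.minAreaRect((p*1000).astype(np.float32)); return np.round(a,1),np.round(s,1),round(t,1)
E
cat > b.py <<'E'
from h import *
im=cv2.imread("pics/top0.png"); si=cv2.imread("pics/side0.png")
a=cv2.resize(im[170:260,310:400],(400,400),interpolation=2); b=cv2.resize(im[185:250,160:225],(400,400),interpolation=2)
cc=cv2.resize(si[80:180,255:355],(400,400),interpolation=2)
cv2.imwrite("pics/crop0.png",cv2.resize(np.hstack([a,b,cc]),(800,267)))
hsv=cv2.cvtColor(im,cv2.COLOR_BGR2HSV)
for n,(h0,h1,x0,x1,y0,y1,z) in dict(red=(-8,6,335,385,180,212,.182),orange=(7,16,335,370,200,246,.13),yellow=(18,32,165,200,192,225,.06)).items():
    H=hsv[...,0].astype(int);H=np.where(H>170,H-180,H)
    m=(H>=h0)&(H<=h1)&(hsv[...,1]>150); w=np.zeros_like(m);w[y0:y1,x0:x1]=1
    print(n,np.unique(hsv[...,2][m&w]//16*16,return_counts=True))
    for v in (60,150,190,220): 
        q=m&w&(hsv[...,2]>v)
        if q.sum()>20: print(v,q.sum(),rect("top",q,z))
for t,z in (("rack",.01),("spare_cap",.06),("gun",0.012)):
    for d in models.regions_of(t,"top")[:3]: print(t,round(d["score"],2),d["pixels"].sum(),rect("top",d["pixels"],z))
E
python3 b.py
```

```text
red (array([ 64,  80,  96, 112, 128, 144, 160, 176], dtype=uint8), array([  9,  12,  13,  10,  20,  16, 219,  16]))
60 315 (array([ 571.6, -248.7]), array([61.7, 34.9]), 88.4)
150 249 (array([ 573.2, -252.7]), array([53.2, 32.1]), 87.2)
orange (array([ 32,  64,  96, 112, 128, 160, 176, 192, 208], dtype=uint8), array([  3,   1,   8,  21,   1,  32,  28, 133,   1]))
60 225 (array([ 504.7, -244.2]), array([19.3, 77.6]), 87.5)
150 194 (array([ 506. , -245.6]), array([16.6, 74.8]), 87.4)
190 134 (array([ 507.3, -245.7]), array([11., 72.]), 87.4)
yellow (array([ 80,  96, 112, 128, 144, 160, 176, 192, 208], dtype=uint8), array([  5,   4,  11,   6,  20,  11,  24, 182,   1]))
60 264 (array([563.3, 241.6]), array([39.4, 62.6]), 17.6)
150 229 (array([563.7, 242.8]), array([34.5, 57.4]), 21.9)
190 187 (array([563.5, 243.2]), array([29.6, 53.6]), 20.5)
rack 0.96 879 (array([545.1, 232.5]), array([121.9,  91.2]), 21.3)
rack 0.7 264 (array([568.5, 248.3]), array([39.8, 64.8]), 23.1)
spare_cap 0.89 304 (array([518.9, 363.6]), array([44.8, 60.4]), 63.2)
spare_cap 0.69 296 (array([564.8, 238.7]), array([41.4, 65.2]), 18.6)
gun 0.93 1494 (array([ 548.4, -240.2]), array([137.7, 195.7]), 63.1)
```

View pics/crop0.png

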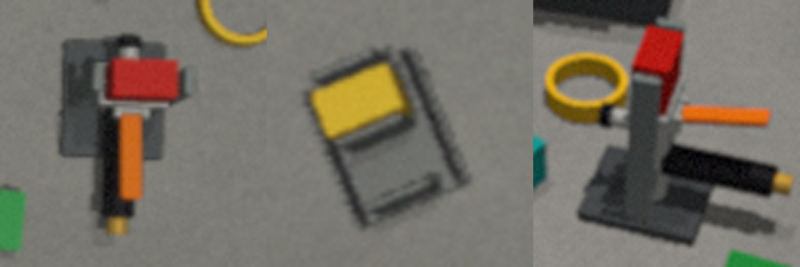

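The crop confirms it: the red hood sits on the nozzle between the grey posts, at crop (145,78) and (660,55). The rack's empty slot is at crop (385,165), with yellow in the other slot. The estimates are cap (0.574,-0.252) with gun yaw ≈ -2.7°, and slot (0.520,0.2235) with rack yaw ≈ 21°. Next I grip the cap by its x faces.

```bash
cat > c.py <<'E'
from h import *
g=np.array([.574,-.252]); yaw=np.radians(-2.7); Q=None
for ph in (yaw,yaw+np.pi):
    s=[inverse_kinematics([*g,.3],quat(ph)),inverse_kinematics([.554,.02,.2],quat(ph))]
    print(np.degrees(ph),[None if x is None else np.round(x,2).tolist() for x in s])
for n,p,ph in (("mat",[.554,.02,.12],87.3),("mat",[.554,.02,.12],-92.7),("slot",[.52,.2235,.1],111),("slot",[.52,.2235,.1],-69),("trig",[.4895,-.2455,.15],87.3),("trig",[.4895,-.2455,.15],-92.7)):
    x=inverse_kinematics(p,quat(np.radians(ph))); print(n,ph,None if x is None else np.round(x,2).tolist())
E
python3 c.py
```

```text
-2.7 [[-0.52, 0.32, 1.2, -0.0, 1.61, -0.48], [-0.09, 0.25, 1.56, -0.0, 1.34, -0.04]]
177.29999999999998 [[-0.52, 0.32, 1.2, -0.0, 1.61, 2.66], None]
mat 87.3 [-0.09, 0.31, 1.68, -0.0, 1.15, -1.61]
mat -92.7 [-0.09, 0.31, 1.68, -0.0, 1.15, 1.53]
slot 111 [0.28, 0.34, 1.68, -0.0, 1.12, -1.65]
slot -69 [0.28, 0.34, 1.68, -0.0, 1.12, 1.49]
trig 87.3 [-0.59, 0.27, 1.65, -0.0, 1.22, -2.12]
trig -92.7 [-0.59, 0.27, 1.65, -0.0, 1.22, 1.03]
```

```bash
cat > d.py <<'E'
from h import *
g=np.array([.574,-.252]); q=quat(np.radians(-2.7))
t=telemetry.current_t
r.move_to([.45,.0,.33],q); gripper_to(.064,20)
r.move_to([*g,.31],q)
print("hit",r.move_l([*g,.173],vel=.1,guard=6),telemetry.current_ee_pos())
gripper_to(.0,20); print("open",telemetry.current_opening(),telemetry.current_finger_force(),telemetry.current_wrist_force())
r.move_l([*g,.24],vel=.08)
r.hold(.2)
print("open",telemetry.current_opening(),telemetry.current_wrist_force(),t())
r.move_l([*g,.27],vel=.1)
cv2.imwrite("pics/side1.png",vision.snapshot("side")[:,:,::-1])
E
python3 d.py
```

```text
hit False [ 0.57441664 -0.2522416   0.17374006]
open 0.03367760722614077 20.000075362622738 [-0.03854145 -0.38697595  0.18363015]
open 0.03356067863830231 [ 0.04728203 -0.79772759 -0.72489942] 8.85
```

View pics/side1.png

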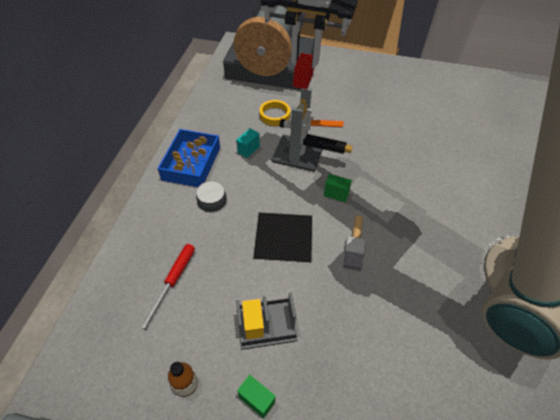

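The cap is held at (303,71) and the nozzle is bare at (305,100). Next I set it on the mat and regrip it a quarter turn round.

```bash
cat > e.py <<'E'
from h import *
t=telemetry.current_t
m=[.554,.02]; q=quat(np.radians(-2.7)); q2=quat(np.radians(87.3))
r.move_to([*m,.2],q)
r.move_l([*m,.06],vel=.12)
print("hit",r.move_l([*m,.040],vel=.02,guard=3),telemetry.current_ee_pos())
gripper_to(.06); r.move_l([*m,.15],vel=.12)
r.move_to([*m,.15],q2); gripper_to(.09)
cv2.imwrite("pics/side2.png",vision.snapshot("side")[:,:,::-1])
for d in models.mark_of("cap","side"): print(np.round(d["at"],3),round(d["score"],2))
print("hit",r.move_l([*m,.047],vel=.1,guard=5))
gripper_to(0,20); print(telemetry.current_opening(),telemetry.current_finger_force())
r.move_l([*m,.2],vel=.12); print(telemetry.current_opening(),t())
cv2.imwrite("pics/side3.png",vision.snapshot("side")[:,:,::-1])
E
python3 e.py
```

```text
hit True [0.55421999 0.0199891  0.04481153]
[0.558 0.024 0.002] 0.9
[ 0.707 -0.236  0.003] 0.79
[ 0.456 -0.134 -0.001] 0.59
hit False
0.05740255344917093 20.000153481960297
0.057672370748701456 19.5
```

View pics/side3.png

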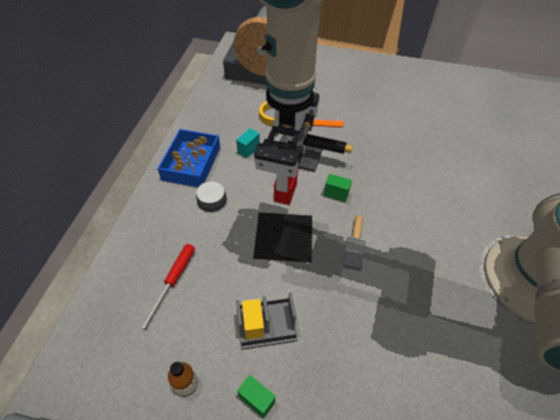

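The red cap is held level by its y ends at (286,190). Before lowering it I'll refine the rack pose with a silhouette fit in both views, since the slot leaves 5 mm per side.

```bash
cat > f.py <<'E'
from h import *
from scipy.optimize import minimize
import itertools
S=8
boxes=[(0,0,.005,.11,.09,.01)]+[(x,0,.043,.006,.05,.066) for x in(-.05,0,.05)]+[(-.025*-1,0,.035,.034,.058,.05)]+[(x,y,.013,.044,.006,.006) for x in(-.025,.025) for y in (.038,-.038)]
cor=[np.array([(x+a*w/2,y+b*l/2,z+c*h/2) for a,b,c in itertools.product((-1,1),repeat=3)]) for x,y,z,w,l,h in boxes]
def sil(c,p,win):
    x0,y0,x1,y1=win; im=np.zeros(((y1-y0)*S,(x1-x0)*S),np.uint8)
    for k in cor:
        uv=proj(c,R.from_euler("z",p[2]).apply(k)+[p[0],p[1],0])
        cv2.fillConvexPoly(im,cv2.convexHull(np.round((uv+.5-[x0,y0])*S).astype(np.int32)),1)
    return im
obs={}
for c,win in (("top",(150,180,230,255)),("side",(220,280,315,360))):
    x0,y0,x1,y1=win
    m=models.regions_of("rack",c)[0]["pixels"].astype(np.uint8)[y0:y1,x0:x1]
    f=[d["pixels"][y0:y1,x0:x1] for d in models.regions_of("spare_cap",c)]
    for k in f: m|=k.astype(np.uint8)
    m=cv2.morphologyEx(m,cv2.MORPH_CLOSE,np.ones((3,3),np.uint8))
    obs[c]=(win,cv2.resize(m,None,fx=S,fy=S,interpolation=0))
def cost(p,cs): return sum(1-(lambda a,b:(a&b).sum()/(a|b).sum())(sil(c,p,obs[c][0]),obs[c][1]) for c in cs)
st=np.array([.5435,.2325,np.radians(21)])
for cs in (["top"],["side"],["top","side"]):
    o=minimize(cost,st,args=(cs,),method="Nelder-Mead",options=dict(initial_simplex=st+np.array([[0,0,0],[.006,0,0],[0,.006,0],[0,0,.08]])))
    p=o.x; print(cs,np.round(p,4),np.degrees(p[2]).round(1),"cost",round(o.fun,3),"slot",np.round(p[:2]-.025*np.array([np.cos(p[2]),np.sin(p[2])]),4))
out=[]
for c,f in(("top","pics/top0.png"),("side","pics/side3.png")):
    x0,y0,x1,y1=obs[c][0]; im=cv2.resize(cv2.imread(f)[y0:y1,x0:x1],None,fx=S,fy=S,interpolation=2)
    for k in cor:
        uv=proj(c,R.from_euler("z",p[2]).apply(k)+[p[0],p[1],0]); uv=(uv+.5-[x0,y0])*S
        for i,j in itertools.combinations(range(8),2):
            if bin(i^j).count("1")==1: cv2.line(im,*[tuple(int(v) for v in uv[n]) for n in(i,j)],(0,255,0),1)
    out.append(cv2.resize(im,(400,380)))
cv2.imwrite("pics/fit.png",np.hstack(out))
E
python3 f.py
```

```text
['top'] [0.5405 0.2311 0.3722] 21.3 cost 0.057 slot [0.5172 0.222 ]
['side'] [0.5409 0.2333 0.3846] 22.0 cost 0.042 slot [0.5178 0.224 ]
['top', 'side'] [0.5409 0.2324 0.3794] 21.7 cost 0.109 slot [0.5177 0.2231]
```

View pics/fit.png

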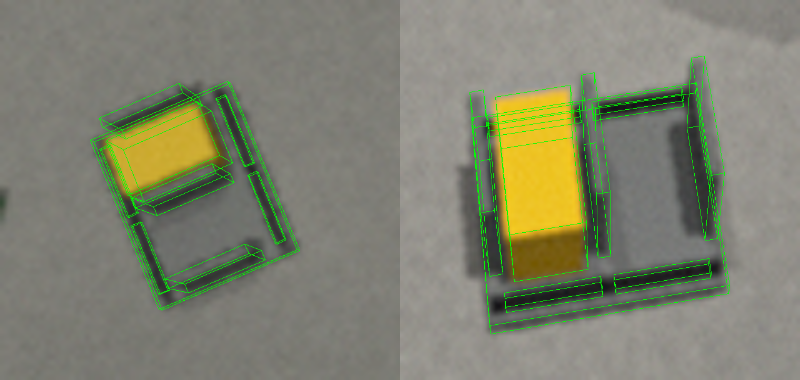

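The model fits both views closely, with the empty slot at about (0.518,0.223) and yaw 21.6°. Now I lower the cap with a force guard.

```bash
cat > g.py <<'E'
from h import *
s=[.5183,.2232]; q=quat(np.radians(111.6))
r.move_to([*s,.2],q)
print("hit",r.move_l([*s,.13],vel=.12,guard=5))
print("hit",r.move_l([*s,.058],vel=.05,guard=4),telemetry.current_ee_pos(),telemetry.current_wrist_force())
print("hit",r.move_l([*s,.048],vel=.015,guard=3),telemetry.current_ee_pos(),telemetry.current_wrist_force())
cv2.imwrite("pics/side4.png",cv2.resize(vision.snapshot("side")[220:380,180:380,::-1],None,fx=3,fy=3))
print(telemetry.current_t())
E
python3 g.py
```

```text
hit False
hit False [0.51858153 0.22328927 0.05835198] [-0.55394325  0.07921276 -0.29224178]
hit True [0.51846315 0.22325537 0.05304849] [-0.36114481  0.7345824   3.08687328]
23.4
```

View pics/side4.png

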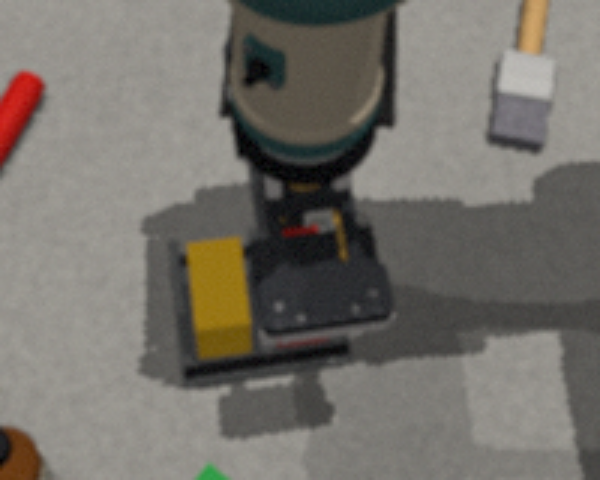

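Floor contact came at TCP z=0.053, exactly the seated height. The yellow cap at (220,290) is unmoved. I'll release, retract and check.

```bash
cat > i.py <<'E'
from h import *
s=[.5183,.2232]
gripper_to(.074); r.hold(.3); print("hit",r.move_l([*s,.22],vel=.1,guard=5))
q=quat(np.radians(87.3))
r.move_to([.45,-.2,.3],q); gripper_to(0)
cv2.imwrite("pics/side5.png",cv2.resize(vision.snapshot("side")[220:380,180:380,::-1],None,fx=3,fy=3))
vision.snapshot("top")
for c in("side","top"):
  for n in("cap","trigger_pad"):
    print(c,n,[(np.round(d["at"],3),round(d["score"],2)) for d in models.mark_of(n,c)])
print(telemetry.current_t())
E
python3 i.py
```

```text
hit False
side cap [(array([ 0.458, -0.129,  0.002]), 0.79), (array([0.522, 0.229, 0.009]), 0.78), (array([ 0.709, -0.235,  0.003]), 0.74)]
side trigger_pad [(array([ 0.491, -0.243,  0.133]), 0.53), (array([ 0.751, -0.041, -0.   ]), 0.23)]
top cap [(array([0.523, 0.224, 0.009]), 0.81), (array([ 0.454, -0.133,  0.   ]), 0.65), (array([ 0.708, -0.234,  0.002]), 0.52)]
top trigger_pad [(array([ 0.758,  0.2  , -0.002]), 0.28)]
29.075
```

View pics/side5.png

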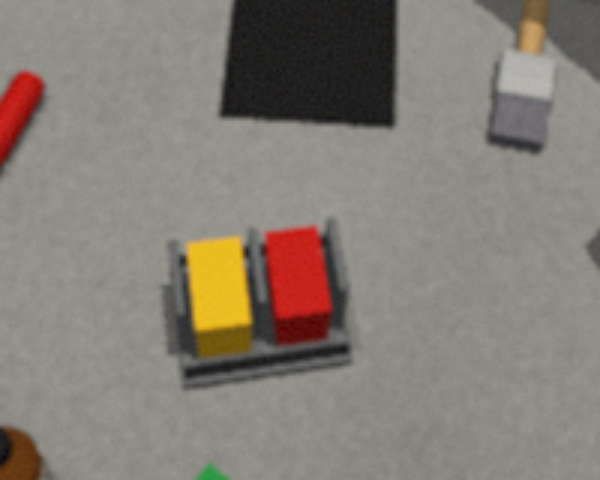

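The red cap is seated upright in the slot at (297,285), level with the yellow one. Now the trigger.

```bash
cat > j.py <<'E'
from h import *
p=[.4897,-.2445]; q=quat(np.radians(87.3))
r.move_to([*p,.2],q); r.move_l([*p,.168],vel=.08)
print("touch",r.move_l([*p,.148],vel=.03,guard=2.5),telemetry.current_ee_pos(),telemetry.current_wrist_force())
print("stop",r.move_l([*p,.120],vel=.03,guard=15),telemetry.current_ee_pos(),telemetry.current_wrist_force())
r.hold(.4); print(telemetry.current_ee_pos(),telemetry.current_wrist_force())
r.move_l([*p,.25],vel=.08); r.move_to([.4,-.1,.3],q); r.hold(.5)
cv2.imwrite("pics/side6.png",vision.snapshot("side")[:,:,::-1]); print(telemetry.current_t())
E
python3 j.py
```

```text
touch False [ 0.48976929 -0.24455673  0.14802723] [-0.2282832  -0.11106566 -0.6002501 ]
stop False [ 0.48872841 -0.24439035  0.12009773] [-4.36338171 -0.10187312  4.86395142]
[ 0.4887368  -0.24440171  0.12015488] [-3.68879758 -0.04667211  4.90786778]
35.5333
```

View pics/side6.png

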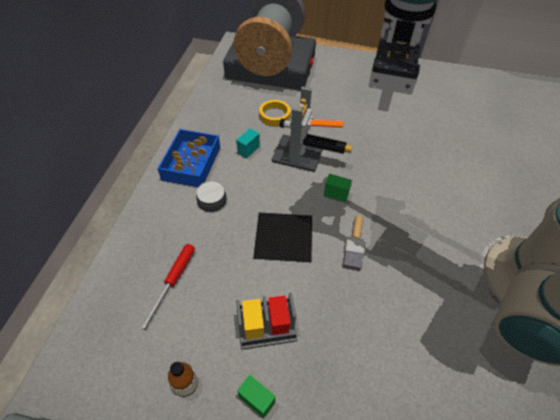

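The picture shows the caps fine and the trigger sprung back, but contact came much lower than expected. I'll check the opening and nose length.

```bash
cat > k.py <<'E'
from h import *
print(telemetry.current_opening(),r.nose_length,telemetry.current_wrist_force(),telemetry.current_ee_pos())
E
python3 k.py
```

```text
0.0003939768732952536 0.025 [ 0.02384031 -0.0100548   0.30023965] [ 0.40009365 -0.10019283  0.29979408]
```

Let me triangulate the trigger by fitting its bar model to the orange pixels in both views.

```bash
cat > l.py <<'E'
from h import *
print(proj("side",[[.4897,-.2445,.13]]),proj("top",[[.4897,-.2445,.13]]))
E_={}
for c,f,w in(("top","pics/top0.png",(335,200,370,246)),("side","pics/side6.png",(305,112,352,132))):
    im=cv2.imread(f); h=cv2.cvtColor(im,cv2.COLOR_BGR2HSV); x0,y0,x1,y1=w
    m=np.zeros(h.shape[:2],bool); s=h[y0:y1,x0:x1]
    m[y0:y1,x0:x1]=(s[...,0]>=6)&(s[...,0]<=16)&(s[...,1]>150)&(s[...,2]>90)
    n,l,st,_=cv2.connectedComponentsWithStats(m.astype(np.uint8)); k=1+st[1:,4].argmax()
    uv=np.argwhere(l==k)[:,::-1].astype(float); c0=uv.mean(0); d=np.linalg.svd(uv-c0,full_matrices=False)[2][0]
    t=(uv-c0)@d; e=sorted([c0+d*t.min(),c0+d*t.max()],key=lambda e:e[1] if c=="top" else e[0])
    print(c,st[k],np.round(e,1)); E_[c]=[e[0],c0,e[1]]
for i,n in enumerate(("inner","mid","outer")):
    A=[];b=[]
    for c in("top","side"):
        o=np.array(vision.get_calibration(c)["position"]); p=back(c,[E_[c][i]],0)[0]; d=(p-o)/np.linalg.norm(p-o)
        P=np.eye(3)-np.outer(d,d); A.append(P); b.append(P@o)
    x=np.linalg.lstsq(np.vstack(A),np.hstack(b),rcond=None)[0]; print(n,np.round(x,4),[np.linalg.norm(P@x-q).round(4) for P,q in zip(A,b)])
im=np.hstack([cv2.resize(cv2.imread("pics/top0.png")[190:250,330:380],(400,480),interpolation=2),cv2.resize(cv2.imread("pics/side6.png")[90:162,290:350],(400,480),interpolation=2)])
cv2.imwrite("pics/trig.png",im)
E
python3 l.py
```

```text
[[334.11119265 122.4993766 ]] [[353.8685197  228.36808767]]
top [350 209   8  29 224] [[353.6 209. ]
 [353.4 237. ]]
side [311 120  33   7 189] [[310.9 122.2]
 [343.  123.6]]
inner [ 0.5454 -0.2487  0.1157] [np.float64(0.0008), np.float64(0.0008)]
mid [ 0.5066 -0.2452  0.1245] [np.float64(0.0007), np.float64(0.0007)]
outer [ 0.4671 -0.2417  0.1334] [np.float64(0.0012), np.float64(0.0012)]
```

View pics/trig.png

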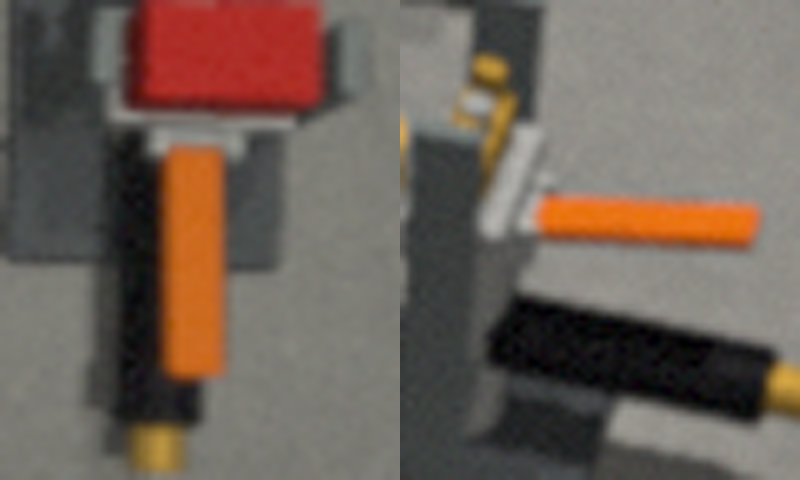

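The bar sits where I assumed, with the pad at z≈0.128. I'll press again in small steps, logging force and reading the bar's angle from its orange pixels in the side view.

```bash
cat > m.py <<'E'
from h import *
p=[.4897,-.2445]; q=quat(np.radians(87.3))
H=np.array([.5525,-.2495,.115]); u=np.array([-.996,.09,0])
print("pred mid-line px", {a:proj("side",[H+s*(np.cos(.2-a)*u+np.sin(.2-a)*np.array([0,0,1])) for s in(.02,.084)]).round(1).tolist() for a in(0,.2,.34,.42)})
def look():
    h=cv2.cvtColor(vision.snapshot("side"),cv2.COLOR_RGB2HSV); x0,y0,x1,y1=300,108,360,150; s=h[y0:y1,x0:x1]
    m=(s[...,0]>=6)&(s[...,0]<=15)&(s[...,1]>170)&(s[...,2]>70)
    n,l,st,_=cv2.connectedComponentsWithStats(m.astype(np.uint8))
    if n<2: return None
    l=l==1+st[1:,4].argmax(); xs=np.flatnonzero(l.any(0))
    return l.sum(),[(int(x+x0),round(float(np.flatnonzero(l[:,x]).mean()+y0),1)) for x in xs[[1,len(xs)//2,-2]]]
r.move_to([*p,.2],q); r.move_l([*p,.16],vel=.08); r.hold(.2)
for z in(.16,.150,.140,.132,.128):
    r.move_l([*p,z],vel=.04); r.hold(.1); print(z,telemetry.current_ee_pos().round(4) if hasattr(telemetry.current_ee_pos(),'round') else telemetry.current_ee_pos(),np.round(telemetry.current_wrist_force(),2),look())
print(telemetry.current_t())
E
python3 m.py
```

```text
pred mid-line px {0: [[316.3, 122.3], [342.0, 123.9]], 0.2: [[316.3, 123.6], [341.7, 129.3]], 0.34: [[316.1, 124.5], [340.7, 132.9]], 0.42: [[316.0, 124.9], [339.9, 134.8]]}
0.16 [ 0.4897 -0.2445  0.16  ] [ 0.1  -0.   -0.56] (np.int64(148), [(312, 122.0), (327, 123.0), (341, 124.0)])
0.15 [ 0.4897 -0.2445  0.15  ] [-0.07  0.2   0.31] (np.int64(149), [(312, 122.0), (327, 123.0), (341, 124.0)])
0.14 [ 0.4897 -0.2445  0.14  ] [ 0.42 -0.24 -0.28] (np.int64(151), [(312, 122.0), (327, 123.0), (341, 124.0)])
0.132 [ 0.49   -0.2447  0.1322] [ 1.27 -0.65  0.73] (np.int64(131), [(312, 122.0), (327, 123.0), (341, 123.5)])
0.128 [ 0.4897 -0.2447  0.1282] [ 0.09 -0.64  3.17] (np.int64(137), [(312, 122.0), (327, 124.0), (341, 125.0)])
39.5917
```

Contact comes at TCP z≈0.130, and the bar starts to move at 0.128. So the closed tips reach about 25 mm less far than expected, and I need to press deeper while watching the force and angle.

```bash
sed -e '/^r.move_to/,$d' m.py > n.py; cat >> n.py <<'E'
for z in(.120,.114,.109,.105,.102,.099):
    hit=r.move_l([*p,z],vel=.04,guard=12); r.hold(.15); f=np.array(telemetry.current_wrist_force()); print(z,hit,np.round(telemetry.current_ee_pos(),4),f.round(2),look())
    if hit or np.linalg.norm(f)>22: break
print(telemetry.current_t())
E
python3 n.py
```

```text
pred mid-line px {0: [[316.3, 122.3], [342.0, 123.9]], 0.2: [[316.3, 123.6], [341.7, 129.3]], 0.34: [[316.1, 124.5], [340.7, 132.9]], 0.42: [[316.0, 124.9], [339.9, 134.8]]}
0.12 False [ 0.489  -0.2446  0.1201] [-2.22 -0.35  4.72] (np.int64(136), [(312, 122.5), (327, 125.0), (341, 128.0)])
0.114 False [ 0.4889 -0.2446  0.1146] [-3.14 -1.03  8.42] (np.int64(135), [(312, 123.0), (326, 126.5), (340, 130.0)])
0.109 False [ 0.4892 -0.2446  0.11  ] [-3.94 -1.18  8.94] (np.int64(134), [(312, 123.0), (326, 128.0), (340, 132.0)])
0.105 False [ 0.4895 -0.2447  0.1063] [-3.56 -0.04 10.41] (np.int64(131), [(312, 123.5), (326, 128.5), (339, 133.5)])
0.102 False [ 0.4897 -0.2448  0.1043] [-4.32  0.1  15.77] (np.int64(132), [(312, 123.5), (326, 129.0), (339, 134.0)])
0.099 False [ 0.4899 -0.2448  0.1037] [-8.05  2.53 28.85] (np.int64(128), [(312, 123.5), (326, 129.0), (339, 134.0)])
42.4667
```

The stop is reached: force rose sharply at 0.104 and the bar end at (339,134) matches 0.42 rad. Now I retract, check and hand in.

```bash
sed -e '/^r.move_to/,$d' m.py > o.py; cat >> o.py <<'E'
r.hold(.1); r.move_l([*p,.25],vel=.08); r.move_to([.35,-.1,.3],q); r.hold(.5)
print(look())
for n in("cap","spare_cap","dye","tin","tape","driver"): print(n,[np.round(d["at"],3).tolist() for d in models.mark_of(n,"side")[:3]])
print(telemetry.current_t())
h=look()[1][-1]
if h[1]<125: print(r.sign_off())
E
python3 o.py
```

```text
pred mid-line px {0: [[316.3, 122.3], [342.0, 123.9]], 0.2: [[316.3, 123.6], [341.7, 129.3]], 0.34: [[316.1, 124.5], [340.7, 132.9]], 0.42: [[316.0, 124.9], [339.9, 134.8]]}
(np.int64(178), [(312, 122.0), (327, 123.0), (341, 123.5)])
cap [[0.522, 0.226, 0.007], [0.457, -0.134, 0.002], [0.707, -0.236, 0.0]]
spare_cap [[0.525, 0.375, -0.001], [0.566, 0.242, 0.01]]
dye [[0.54, 0.232, -0.003]]
tin [[0.75, -0.04, 0.001], [0.39, 0.002, -0.003], [0.573, -0.255, 0.129]]
tape [[0.761, 0.194, 0.001]]
driver [[0.76, 0.197, -0.002]]
46.3
the job is handed in; nothing more can be done
None
```

The job is handed in at about 46 s: the red cap is seated upright and released in the empty slot, and the trigger went to its stop on a second press, after the first fell short, and sprang back; the yellow cap, tin and screwdriver read unmoved, but the networks did not find the dye bottle or tape at the end and I did not check the brush.

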